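# Draw the long lighter out from under the utensil box's cover and hold it over the candle

## Robot

A 7-joint arm with a two-finger parallel gripper is mounted at the origin on a cart in front of the work surface, level with it; the furniture and walls round the work are solid. World frame = base frame: x ahead of the robot, y to its left, z up, the work surface at z = 0. Lengths are in mm, angles in rad, forces in N, time in s.
With the tool pointing down it reaches from about 400 to 875 mm from the base axis. Payload 4.4 kg.
Tool frame: the origin (TCP) lies on the centre line of the jaws, within the pads' length; the fingertips stand ahead of it and the grasp point (between the pads) lies 2 mm behind it (r.tip_extent is the z of the fingertips in the tool frame, in mm); z points along the fingers, y is the line along which they close (so a half turn about z gives the same grasp; the last joint's range is limited). The gripper opens to 85 mm and grips with 20 to 120 N. Pads are 22 mm wide; open, the fingers measure 114 mm over their backs; the gripper's body (76 mm by 85 mm) begins 54 mm behind the grasp point. The pads swing forward as they close: fully open they stand 13 mm farther back than shut.
Start: joints at [-1.395, 0.628, 0.038, 1.517, -0.027, 0.996, -0.02], TCP at [155.618, 631.111, 248.313] pointing down, gripper open.
Joint ranges: [-3.06, 3.06], [-0.37, 2.12], [-1.25, 1.32], [0.18, 2.47], [-1.1, 4.24], [0.23, 1.98], [-2.94, 2.94]. Speed limits (rad/s): [2.57, 2.57, 3.14, 3.14, 3.14, 3.14, 3.14].

## Interface

Orientations are given as a unit quaternion [w, x, y, z].
In Python, from plant import r gives the robot as it stands.
- The arm moves only by the tool arm_command, never from a script. Its argument "deltas" is a list of rows, each a list of 3 entries, a list of its own where there are three numbers: the finger opening in mm, from 0 to 85.4, then the shift along the tool's x, y, z in units of 50 mm (1.0 is 50 mm), then the turn, a rotation vector about the tool's x, y, z in units of 5 degrees (1.0 is 5 degrees). A call has 1 to 5 rows; each row shifts and turns the commanded pose from where the row before left it, along the tool's axes as they then stand; what a row does not reach is not made up. A row lasts 1/10 s, in which the tool goes at most 50 mm and 8.59 degrees, less where a joint would pass 70% of its speed; a pose out of reach is approached as far as the arm can. A call is refused whole if a number of a shift passes 1 or a number of a turn 1, either way. A call with a gripper value outside its range is refused whole. The fingers move at their own pace and stop on an object; the grip force is fixed at half the most. Time passes only in rows, so rows that do not move let the fingers close. It gives the time, the measured TCP pose, the force, the opening and the grip force at its end, in the units of the state.
- r.state(): the state, without advancing time (a new reading comes with each control period).
- r.snapshot(name): name is "side" or "top"; returns a dict with "frame" (384x512x3 uint8, blue, green, red), "intrinsics" (3x3 intrinsics, pixels), "world_to_cam" (4x4, takes a point from world to camera coordinates). Camera axes: x right, y down, z forward; pixel columns grow to the right and rows downward; lengths in mm; the calibration is good to about 2 mm. A picture is of the moment at which its call begins. There is no depth.
- r.sign_off(): hands the job in; it is judged then, once.
The state is a dict: "clock": time; "qpos": joint angles; "qd": joint speeds; "tau": joint torques, N m; "tool_pos": TCP position; "orientation": TCP orientation; "wrist_force": force on the tool from outside, world axes, zero at the start; "moment": the same for the moment, N m; "finger_gap": opening from 0.0 (shut) to 1.0 (fully open); "grasp_force": force on a finger pad.
Only numpy, scipy, OpenCV 4.12 (cv2) and the standard library are available. Lean on these libraries where they do the work, as an engineer would, in place of code of your own. Each camera call takes 0.05 s, during which the arm holds its last target. There are 200 camera calls.

## Task

Take the long gas lighter out of the wooden utensil box and hold it ready over the candle in the glass: roughly level and steady, the tip of its rod straight above the wick and about 10 cm higher. It is too long to come straight up past the box's fixed cover, so raise its orange handle first and draw it out at a slant, without forcing it against the cover or disturbing anything around. Do not put it down: finish while still holding it there in the gripper.

Things in the scene. Friction and masses are not known exactly. Their poses are not given: they have to be found in the camera images.
- utensil_box: Fixed wooden box; origin at centre of underside, x across, y along its length, z up. Inside 150 (x) x 245 mm (y), walls 8, floor 6 mm thick. Side walls and +y end wall 56 mm high; end board at -y 70 mm high. A fixed pale cover (underside z = 56, top 61 mm) closes the +y part of the top; the other 150 x 150 mm, at the -y end (robot's right), is open.
- box_cover: The box's fixed pale wooden cover, 166 mm (x) by 103 mm (y), 5 mm thick. Its frame is the same as utensil_box's (origin at the centre of the box's underside).
- cover_lip (a point): Middle of the lower edge of the cover, where the open part of the box begins: at x = 0, y = +27.5 mm, z = 56 mm in the box's frame. Axes as the box.
- lighter: Gas lighter, 224 mm long, about 70 g, lying loose on the box floor: orange handle in the open part, thin metal rod under the cover. Origin under its middle on the underside; y points from the rod to the handle's end, z up. Handle: y -3 to 112, x -16 to 10 (26 mm wide), z 0 to 20 mm; grip it across x. Rod: 9 mm thick, y -112 to -2 mm at x -2, z 11 mm.
- lighter_grip (a point): Good grip point on the axis of the lighter's handle, at (-3, 50, 10) mm in the lighter's frame: 162 mm from the rod's tip, 62 mm from the handle's end.
- lighter_tip (a point): Tip of the lighter's rod, on its axis, at (-2, -112, 11) mm in the lighter's frame.
- lighter_end (a point): End of the lighter's orange handle, on its axis, at (-3, 112, 10) mm in the lighter's frame.
- candle: White candle in a clear glass, 68 mm wide, 65 mm high, standing loose on the worktop to the robot's left, in front of the dish rack; origin under its middle.
- candle_wick (a point): Top of the candle's wick: on the glass's axis, 55 mm above the worktop.
- cream_mug: Bystander: cream patterned mug, 82 x 115 mm, 94 mm high, upright; origin under its middle.
- jam_jar: Bystander: jam jar with red lid, 65 mm wide, 86 mm high; origin under its middle.
- salt_shaker: Bystander: salt shaker with a grey top, 44 mm wide, 90 mm high; origin under its middle.
There are look-alikes about, which are no part of the job. There is more than one size of the lighter; the job needs the larger.

How it is judged:
By the outcome, as a careful person would: the job done as asked, in the order asked, and still so for the second after the job is handed in, while the arm keeps its last pose, push and grip.
It also fails if it takes over 45 s, if anything falls off the work surface, if the arm or the gripper's body presses on something with over 40 N, if the wrist force passes 120 N, or if a joint passes its speed limit or range.

## Working session

There is one attempt and no reset: what is moved stays moved. The work goes in short steps, Python scripts to look and compute and a tool call to move; the robot and the scene stay as the last step left them, time stands still between calls to the robot, and variables do not carry over. Pictures are saved under pics/ and viewed, at most 10 in all, crops included, and the job is handed in when it is done.

Besides the shell and the picture viewer there is one more tool, called after ">>>" as name([rows], argument=value, ...), one row to a line, values as JSON. arm_command: Moves the arm, as the interface text tells. Its arguments: {"type":"object","properties":{"deltas":{"type":"array"}},"required":["deltas"]}

```bash
mkdir -p pics && ls && python3 - <<'E'
from plant import r
import cv2,numpy as np
for n in("top","side"):
    s=r.snapshot(n);cv2.imwrite(f"pics/{n}0.png",s["frame"]);print(n,s["intrinsics"].round(1).tolist(),s["world_to_cam"].round(3).tolist())
s=r.state();print(s,r.tip_extent)
E
```

```text
pics
top [[373.0, 0.0, 255.3], [0.0, 373.0, 189.8], [0.0, 0.0, 1.0]] [[-0.004, -1.0, -0.008, -86.374], [-0.982, 0.005, -0.19, 581.331], [0.19, 0.007, -0.982, 1207.392], [0.0, 0.0, 0.0, 1.0]]
side [[355.4, 0.0, 255.2], [0.0, 355.4, 190.6], [0.0, 0.0, 1.0]] [[0.921, -0.389, -0.016, -569.04], [-0.274, -0.619, -0.736, 125.985], [0.276, 0.682, -0.677, 1241.654], [0.0, 0.0, 0.0, 1.0]]
{'clock': 0.1, 'qpos': array([-1.39479063,  0.62924303,  0.03842667,  1.5182481 , -0.02699708,
        0.99629444, -0.02003536]), 'qd': array([ 1.54577433e-03,  3.78377122e-04, -9.34115383e-04, -3.06186890e-03,
       -2.18520692e-03,  9.17647805e-04, -7.06633537e-05]), 'tau': array([ 2.92297373e-03, -5.64539659e+01,  1.23088818e+00, -1.93977892e+01,
        1.15182847e-02,  5.37152257e-03, -3.13735154e-05]), 'tool_pos': array([155.48258972, 630.59658073, 247.4939207 ]), 'orientation': array([-9.72474638e-05,  1.20617747e-01,  9.92698674e-01, -8.32151790e-04]), 'wrist_force': array([ 0.16178258,  0.1534382 , -0.36059832]), 'moment': array([-0.04618839,  0.03237214,  0.03278826]), 'grasp_force': 0.0, 'finger_gap': 1.0023811027636669} 17.0
```

View pics/top0.png

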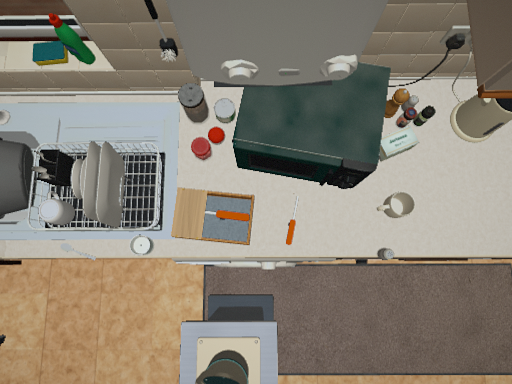

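View pics/side0.png

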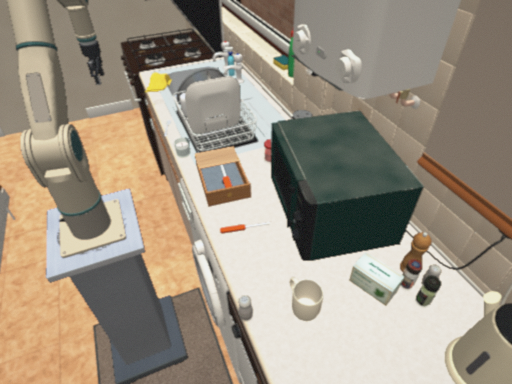

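The top view shows the box at (173–254, 188–243) with the orange handle at about (232, 215), and the candle at (141, 245). The small decoy lighter lies outside the box at (291, 230). Next I'll measure with colour masks.

```bash
cat > h.py <<'E'
import cv2,numpy as np
from plant import r
def cam(n):
    s=r.snapshot(n);return s["frame"],s["intrinsics"],s["world_to_cam"]
def ray(K,T,uv,z):
    d=T[:3,:3].T@np.linalg.solve(K,np.array([*uv,1.]));c=-T[:3,:3].T@T[:3,3]
    return c+d*(z-c[2])/d[2]
def tri(obs):
    A=[];b=[]
    for K,T,uv in obs:
        d=T[:3,:3].T@np.linalg.solve(K,np.array([*uv,1.]));d/=np.linalg.norm(d);c=-T[:3,:3].T@T[:3,3]
        P=np.eye(3)-np.outer(d,d);A.append(P);b.append(P@c)
    return np.linalg.solve(sum(A),sum(b))
def proj(K,T,p):
    q=K@(T[:3,:3]@np.asarray(p,float)+T[:3,3]);return q[:2]/q[2]
def orange(f):
    h=cv2.cvtColor(f,cv2.COLOR_BGR2HSV);return cv2.inRange(h,(5,170,120),(16,255,255))
E
python3 - <<'E'
from h import *
for n,z in(("top",26),("side",26)):
    f,K,T=cam(n);m=orange(f)
    k,l,st,c=cv2.connectedComponentsWithStats(m)
    for i in range(1,k):
        if st[i,4]>25:
            pts=np.argwhere(l==i)[:,::-1]; w=np.array([ray(K,T,p,z)[:2] for p in pts],np.float32)
            rc=cv2.minAreaRect(w);print(n,st[i],c[i].round(1),[np.round(a,1) for a in rc])
    if n=="top":
        cv2.imwrite("pics/c1.png",np.hstack([cv2.resize(f[180:255,115:265],None,fx=5,fy=5,interpolation=cv2.INTER_CUBIC)]))
    else: cv2.imwrite("pics/c2.png",cv2.resize(f[125:215,165:275],None,fx=6,fy=6,interpolation=cv2.INTER_CUBIC))
E
```

```text
top [482  93  30   4  70] [495.5  94.1] [array([ 935.9, -964.7]), array([ 11.5, 105.7]), np.float64(1.8)]
top [209 128  14  14  93] [215.5 134. ] [array([789.5,  53.3]), array([44.9, 46. ]), np.float64(43.8)]
top [216 210  33  11 224] [232.1 215.3] [array([498.5,  -9. ]), array([111.4,  25.1]), np.float64(83.3)]
top [286 220   9  25 124] [290.1 231.9] [array([ 440.9, -206.3]), array([16.6, 83.1]), np.float64(77.4)]
side [224 177   7  11  55] [226.7 182.2] [array([500.6,   4.3]), array([59.3, 20.9]), np.float64(82.3)]
side [221 225  23   7  94] [232.2 228.3] [array([ 439. , -226.2]), array([18. , 76.2]), np.float64(78.0)]
```

View pics/c1.png

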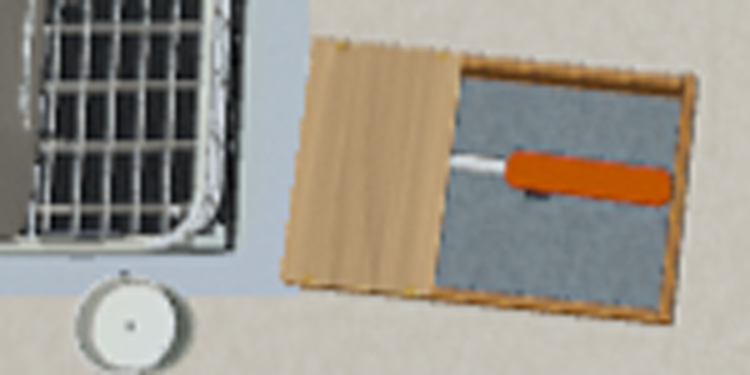

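View pics/c2.png

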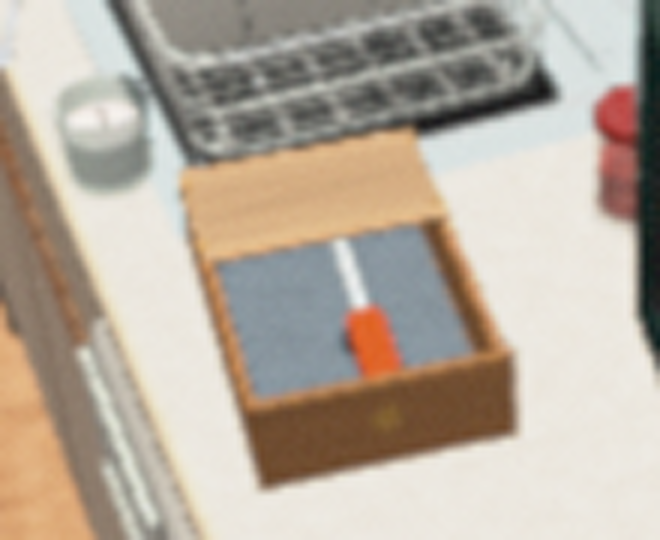

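The crops show the candle's wick at top px (141, 245) and side px (182, 145). The cover corners and the rod passing under the cover are also visible. Next I'll work out the geometry.

```bash
python3 - <<'E'
from h import *
np.set_printoptions(precision=1,suppress=True)
f,K,T=cam("top");g,Ks,Ts=cam("side")
t=lambda a,b:(a/5+115-.4,b/5+180-.4); s=lambda a,b:(a/6+165-.42,b/6+125-.42)
print("wick z55",ray(K,T,t(130,326),55),ray(Ks,Ts,s(103,118),55),tri([(K,T,t(130,326)),(Ks,Ts,s(103,118))]))
print("cover61 top",[ray(K,T,t(*p),61) for p in((314,40),(463,55),(435,291),(284,280))])
print("cover61 side",[ray(Ks,Ts,s(*p),61) for p in((182,172),(412,130),(446,215),(196,258))])
print("end70 top",[ray(K,T,t(*p),70) for p in((695,75),(671,323))])
print("end70 side",[ray(Ks,Ts,s(*p),70) for p in((512,350),(254,405))])
print("rod@lip",ray(K,T,t(452,162),17),ray(Ks,Ts,s(341,240),17))
print("rod@handle",ray(K,T,t(503,168),17),ray(Ks,Ts,s(359,308),17))
# handle fits
m=orange(f)[205:225,210:255]; p=np.argwhere(m)[:,::-1]+[210,205]
print("hull",cv2.boxPoints(cv2.minAreaRect(np.array([ray(K,T,q,26)[:2] for q in p],np.float32))))
# tall things: rack plates extents
print("plate side top at z?",tri([(K,T,(118,143)),(Ks,Ts,(240,85))]), tri([(K,T,(92,143)),(Ks,Ts,(192,78))]))
E
```

```text
wick z55 [398.2 290.3  55. ] [399.  278.5  55. ] [399.9 293.2  45. ]
cover61 top [array([588.9, 174.2,  61. ]), array([578. ,  73.1,  61. ]), array([419.9,  88.3,  61. ]), array([427.5, 188.2,  61. ])]
cover61 side [array([431.1, 185.6,  61. ]), array([590.6, 167.3,  61. ]), array([577.8,  68.1,  61. ]), array([414. ,  91.9,  61. ])]
end70 top [array([561.8, -83.4,  70. ]), array([397.9, -67.3,  70. ])]
end70 side [array([562.9, -83.8,  70. ]), array([404.9, -67.3,  70. ])]
rod@lip [511.2  85.3  17. ] [520.6 125.4  17. ]
rod@handle [506.9  50.   17. ] [508.1  52.2  17. ]
hull [[477.8 -62.5]
 [502.1 -65.9]
 [517.4  44.6]
 [493.2  48. ]]
plate side top at z? [685.7 312.4 248.7] [577.1 350.5 320.5]
```

```bash
python3 - <<'E'
from h import *
f,K,T=cam("top");g,Ks,Ts=cam("side")
a=cv2.resize(f[230:260,126:156],None,fx=13,fy=13,interpolation=cv2.INTER_CUBIC)
b=cv2.resize(g[130:160,167:197],None,fx=13,fy=13,interpolation=cv2.INTER_CUBIC)
for n,(Kc,Tc),im,o in(("t",(K,T),a,(126,230)),("s",(Ks,Ts),b,(167,130))):
    for z,c in((65,(0,0,255)),(0,(255,0,0))):
        P=[proj(Kc,Tc,(399+34*np.cos(q),287+34*np.sin(q),z)) for q in np.linspace(0,6.28,60)]
        cv2.polylines(im,[((np.array(P)-o+.5)*13).astype(int)],True,c,1)
    cv2.circle(im,tuple(int(v) for v in (proj(Kc,Tc,(399,287,55))-o+.5)*13),3,(0,200,0),-1)
cv2.imwrite("pics/c3.png",np.hstack([a,b]))
E
```

```text
(no output)
```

View pics/c3.png

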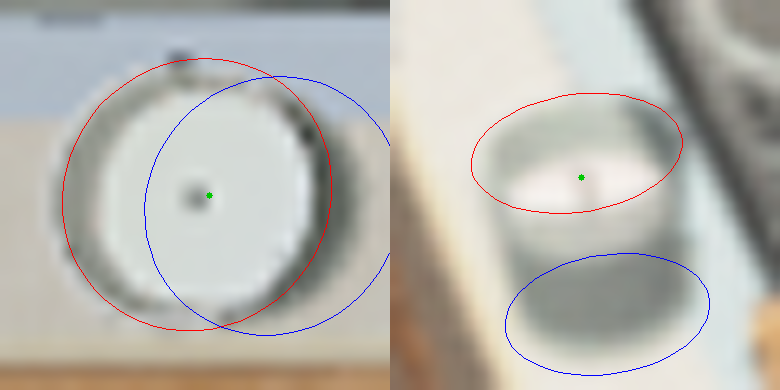

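The drawn rims show the candle about 1 px further left in the top view and 1 px to the right in the side view, so the wick is near (400, 289, 55). Now I'll plan the transfer.

```bash
cat >> h.py <<'E'
from scipy.spatial.transform import Rotation as Ro
def R0(): 
    q=r.state()["orientation"];return Ro.from_quat([q[1],q[2],q[3],q[0]])
def tool(az,tilt=0):
    "tool y at azimuth az (deg) = across the lighter; tilt: handle (tool x side -) raised, tip down"
    a=np.radians(az);y=np.array([np.cos(a),np.sin(a),0]);z=np.array([0,0,-1.]);x=np.cross(y,z)
    return Ro.from_matrix(np.c_[x,y,z])*Ro.from_euler('y',-tilt,degrees=True)
def plan(P,R,n,p=None,q=None):
    p=r.state()["tool_pos"] if p is None else p;q=R0() if q is None else q
    w=(q.inv()*R).as_rotvec(); out=[];d=(np.asarray(P)-p)/n
    for i in range(n):
        s=q.inv().apply(d)/50;t=np.degrees(w/n)/5;out.append([s.round(2).tolist(),t.round(2).tolist()]);q=q*Ro.from_rotvec(w/n)
    return out
def show(rows,g): 
    for i in range(0,len(rows),5):print([[g,*x] for x in rows[i:i+5]])
def st():
    s=r.state();print("t",round(s["clock"],2),"p",s["tool_pos"].round(1),"R",R0().as_matrix().round(3).tolist(),"F",s["wrist_force"].round(1),"gap",round(s["finger_gap"]*85.4,1),"gf",round(s["grasp_force"],1))
E
python3 - <<'E'
from h import *
print(tool(-7.5).as_matrix().round(2),tool(-7.5,20).as_matrix().round(2))
show(plan((499,-4.5,150),tool(-7.5),18),60)
E
```

```text
[[ 0.13  0.99  0.  ]
 [ 0.99 -0.13  0.  ]
 [ 0.    0.   -1.  ]] [[ 0.12  0.99 -0.04]
 [ 0.93 -0.13 -0.34]
 [-0.34  0.   -0.94]]
[[60, [-0.54, -0.59, 0.11], [-0.0, 0.0, 0.93]], [60, [-0.59, -0.55, 0.11], [-0.0, 0.0, 0.93]], [60, [-0.63, -0.5, 0.11], [-0.0, 0.0, 0.93]], [60, [-0.67, -0.45, 0.11], [-0.0, 0.0, 0.93]], [60, [-0.7, -0.39, 0.11], [-0.0, 0.0, 0.93]]]
[[60, [-0.73, -0.33, 0.11], [-0.0, 0.0, 0.93]], [60, [-0.75, -0.27, 0.11], [-0.0, 0.0, 0.93]], [60, [-0.77, -0.21, 0.11], [-0.0, 0.0, 0.93]], [60, [-0.79, -0.15, 0.11], [-0.0, 0.0, 0.93]], [60, [-0.8, -0.08, 0.11], [-0.0, 0.0, 0.93]]]
[[60, [-0.8, -0.02, 0.11], [-0.0, 0.0, 0.93]], [60, [-0.8, 0.05, 0.11], [-0.0, 0.0, 0.93]], [60, [-0.79, 0.11, 0.11], [-0.0, 0.0, 0.93]], [60, [-0.78, 0.18, 0.11], [-0.0, 0.0, 0.93]], [60, [-0.77, 0.24, 0.11], [-0.0, 0.0, 0.93]]]
[[60, [-0.74, 0.3, 0.11], [-0.0, 0.0, 0.93]], [60, [-0.72, 0.36, 0.11], [-0.0, 0.0, 0.93]], [60, [-0.69, 0.42, 0.11], [-0.0, 0.0, 0.93]]]
```

>>> arm_command([
  [60, [-0.54, -0.59, 0], [0, 0, 0.93]],
  [60, [-0.59, -0.55, 0], [0, 0, 0.93]],
  [60, [-0.63, -0.5, 0], [0, 0, 0.93]],
  [60, [-0.67, -0.45, 0], [0, 0, 0.93]],
  [60, [-0.7, -0.39, 0], [0, 0, 0.93]],
])

```text
clock: 0.9
tool_pos: [252.0, 453.0, 248.5]
orientation: [0.0, 0.32, 0.948, 0.0]
wrist_force: [0.4, 0.0, -0.3]
finger_gap: 0.708
grasp_force: 0.0
```

>>> arm_command([
  [60, [-0.73, -0.33, 0], [0, 0, 0.93]],
  [60, [-0.75, -0.27, 0], [0, 0, 0.93]],
  [60, [-0.77, -0.21, 0], [0, 0, 0.93]],
  [60, [-0.79, -0.15, 0], [0, 0, 0.93]],
  [60, [-0.8, -0.08, 0], [0, 0, 0.93]],
])

```text
clock: 1.4
tool_pos: [347.3, 277.0, 248.6]
orientation: [0.0, 0.504, 0.864, 0.0]
wrist_force: [0.6, 1.0, -0.8]
finger_gap: 0.706
grasp_force: 0.0
```

>>> arm_command([
  [60, [-0.8, -0.02, 0], [0, 0, 0.93]],
  [60, [-0.8, 0.05, 0], [0, 0, 0.93]],
  [60, [-0.79, 0.11, 0], [0, 0, 0.93]],
  [60, [-0.78, 0.18, 0], [0, 0, 0.93]],
  [60, [-0.77, 0.24, 0], [0, 0, 0.93]],
])

```text
clock: 1.9
tool_pos: [442.7, 100.9, 248.6]
orientation: [0.0, 0.668, 0.744, 0.0]
wrist_force: [1.0, 1.6, 0.3]
finger_gap: 0.699
grasp_force: 0.0
```

>>> arm_command([
  [60, [-0.74, 0.3, 0.3], [0, 0, 0.93]],
  [60, [-0.72, 0.36, 0.5], [0, 0, 0.93]],
  [60, [-0.69, 0.42, 0.5], [0, 0, 0.93]],
  [60, [0, 0, 0.5], [0, 0, 0]],
  [60, [0, 0, 0], [0, 0, 0]],
])

```text
clock: 2.4
tool_pos: [497.5, -4.9, 155.9]
orientation: [-0.002, 0.753, 0.658, -0.002]
wrist_force: [-0.3, 0.0, -1.4]
finger_gap: 0.705
grasp_force: 0.0
```

```bash
python3 - <<'E'
from h import *
st()
f,K,T=cam("top");m=orange(f)
print(np.argwhere(m[200:230,205:260]).shape)
show(plan((499,-4.5,75),tool(-7.5),3),50)
E
```

```text
t 2.4 p [497.5  -4.9 155.9] R [[0.134, 0.991, -0.006], [0.991, -0.134, -0.0], [-0.001, -0.006, -1.0]] F [-0.3  0.  -1.4] gap 60.2 gf 0.0
(112, 2)
[[50, [-0.0, 0.01, 0.55], [-0.01, 0.0, -0.01]], [50, [-0.0, 0.01, 0.55], [-0.01, 0.0, -0.01]], [50, [-0.0, 0.01, 0.55], [-0.01, 0.0, -0.01]]]
```

>>> arm_command([
  [50, [0, 0.03, 0.6], [0, 0, 0]],
  [50, [0, 0, 0.6], [0, 0, 0]],
  [50, [0, 0, 0.5], [0, 0, 0]],
  [50, [0, 0, 0], [0, 0, 0]],
  [50, [0, 0, 0], [0, 0, 0]],
])

```text
clock: 2.95
tool_pos: [501.4, -3.3, 74.6]
orientation: [0.0, 0.752, 0.659, 0.001]
wrist_force: [-0.2, -0.1, 0.2]
finger_gap: 0.589
grasp_force: 0.0
```

```bash
python3 - <<'E'
from h import *
st()
f,K,T=cam("top");g,_,_=cam("side")
a=cv2.resize(f[180:255,165:265],None,fx=4,fy=4,interpolation=cv2.INTER_CUBIC);b=cv2.resize(g[125:200,165:265],None,fx=4,fy=4,interpolation=cv2.INTER_CUBIC)
cv2.imwrite("pics/c4.png",np.hstack([a,b]))
E
```

```text
t 2.95 p [501.4  -3.3  74.6] R [[0.13, 0.991, 0.001], [0.991, -0.13, 0.001], [0.001, 0.001, -1.0]] F [-0.2 -0.1  0.2] gap 50.3 gf 0.0
```

View pics/c4.png

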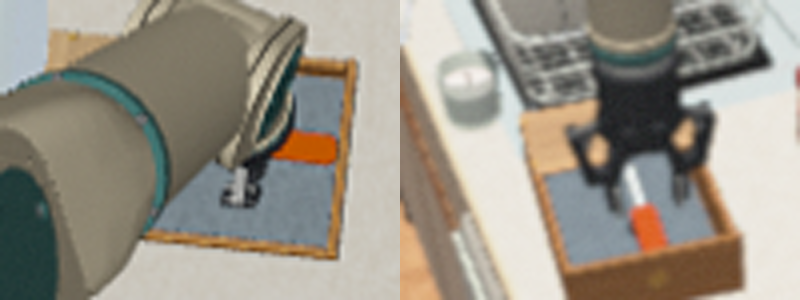

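The open jaws straddle the handle, with the near finger on one side at top px (240, 185) and both fingers visible in the side view around the orange handle at (645, 225). I'll descend now.

>>> arm_command([
  [50, [0, -0.02, 0.3], [0, 0, 0]],
  [50, [0, 0, 0.3], [0, 0, 0]],
  [50, [0, 0, 0.2], [0, 0, 0]],
  [50, [0, 0, 0.16], [0, 0, 0]],
  [50, [0, 0, 0], [0, 0, 0]],
])

```text
clock: 3.55
tool_pos: [499.8, -3.9, 25.0]
orientation: [-0.0, 0.752, 0.659, -0.0]
wrist_force: [-0.3, -0.4, 0.2]
finger_gap: 0.584
grasp_force: 0.0
```

>>> arm_command([
  [20, [0, 0, 0], [0, 0, 0]],
  [20, [0, 0, 0], [0, 0, 0]],
  [20, [0, 0, 0], [0, 0, 0]],
  [20, [0, 0, 0], [0, 0, 0]],
  [20, [0, 0, 0], [0, 0, 0]],
])

```text
clock: 4.05
tool_pos: [500.4, -4.1, 26.1]
orientation: [0.0, 0.752, 0.659, 0.001]
wrist_force: [-0.0, 0.5, 6.7]
finger_gap: 0.284
grasp_force: 59.8
```

```bash
python3 - <<'E'
from h import *
st()
E
```

```text
t 4.05 p [500.4  -4.1  26.1] R [[0.132, 0.991, 0.001], [0.991, -0.132, 0.0], [0.0, 0.001, -1.0]] F [-0.   0.5  6.7] gap 24.2 gf 59.8
```

```bash
cat >> h.py <<'E'
TIP=np.array([162,0,9.])
def path(tips,az,tilts,p,q,R=None):
    "rows that take the tip through tips with given az,tilt"
    out=[]
    for t,a,b in zip(tips,az,tilts):
        R=tool(a,b);P=np.asarray(t)-R.apply(TIP)
        out+=plan(P,R,1,p,q);p,q=P,R
    print("end",p.round(1));return out
E
python3 - <<'E'
from h import *
p=r.state()["tool_pos"];tip=p+tool(-7.5).apply(TIP);print(tip)
t1=tip+[0,0,1]
rows=path([t1]*6,[-7.5]*6,[3,6,9,12,15,18],p,tool(-7.5))
show(rows,20)
E
```

```text
[521.55244809 156.55662064  17.08298752]
end [501.8   6.6  76.7]
[[20, [0.01, 0.0, -0.19], [-0.0, -0.6, 0.0]], [20, [0.01, -0.0, -0.17], [0.0, -0.6, 0.0]], [20, [0.01, 0.0, -0.17], [0.0, -0.6, -0.0]], [20, [0.01, 0.0, -0.17], [0.0, -0.6, 0.0]], [20, [0.01, -0.0, -0.17], [0.0, -0.6, 0.0]]]
[[20, [0.01, -0.0, -0.17], [0.0, -0.6, 0.0]]]
```

>>> arm_command([
  [20, [0.01, 0, -0.19], [0, -0.6, 0]],
  [20, [0.01, 0, -0.17], [0, -0.6, 0]],
  [20, [0.01, 0, -0.17], [0, -0.6, 0]],
  [20, [0, 0, 0], [0, 0, 0]],
])

```text
clock: 4.45
tool_pos: [500.9, 1.8, 51.9]
orientation: [0.052, 0.748, 0.659, -0.059]
wrist_force: [-0.4, -0.0, -1.5]
finger_gap: 0.285
grasp_force: 60.2
```

>>> arm_command([
  [20, [0.01, 0, -0.17], [0, -0.6, 0]],
  [20, [0.01, 0, -0.17], [0, -0.6, 0]],
  [20, [0.01, 0, -0.17], [0, -0.6, 0]],
  [20, [0, 0, 0], [0, 0, 0]],
  [20, [0, 0, 0], [0, 0, 0]],
])

```text
clock: 4.95
tool_pos: [500.7, 5.2, 75.8]
orientation: [0.102, 0.743, 0.651, -0.118]
wrist_force: [0.4, -0.5, -0.4]
finger_gap: 0.281
grasp_force: 60.2
```

```bash
python3 - <<'E'
from h import *
st();print((r.state()["tool_pos"]+R0().apply(TIP)).round(1))
f,K,T=cam("top");g,_,_=cam("side")
a=cv2.resize(f[180:255,165:265],None,fx=4,fy=4,interpolation=cv2.INTER_CUBIC);b=cv2.resize(g[125:200,165:265],None,fx=4,fy=4,interpolation=cv2.INTER_CUBIC)
cv2.imwrite("pics/c5.png",np.hstack([a,b]))
E
```

```text
t 4.95 p [500.7   5.2  75.8] R [[0.125, 0.991, -0.041], [0.943, -0.131, -0.305], [-0.308, -0.001, -0.951]] F [ 0.4 -0.5 -0.4] gap 24.0 gf 60.2
[520.6 155.3  17.3]
```

View pics/c5.png

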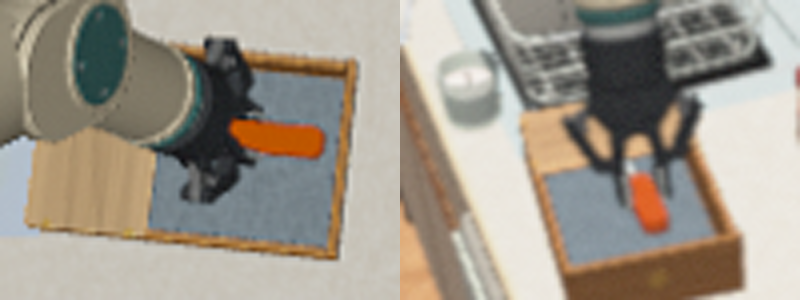

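The handle is raised between the jaws, its end at top px (325, 140) and side px (655, 230) in the crop, and nothing touches the cover. I'll check its pitch against the prediction and plan the draw.

```bash
python3 - <<'E'
from h import *
p=r.state()["tool_pos"];R=R0()
for n,o in(("top",(165,180)),("side",(165,125))):
    f,K,T=cam(n)
    k,l,stt,c=cv2.connectedComponentsWithStats(orange(f)[o[1]:o[1]+75,o[0]:o[0]+100]);i=1+stt[1:,4].argmax();print(n,"mask",stt[i]+[*o,0,0,0])
    print(" end top/bot/front",[proj(K,T,p+R.apply(v)).round(1).tolist() for v in((-62,0,0),(-62,0,20),(50,0,0))])
tip=p+R.apply(TIP);d=R.apply([-1,0,0])
rows=path([tip+d*k for k in np.linspace(11,110,10)],[-7.5]*10,[18]*10,p,R);show(rows,20)
E
```

```text
top mask [223 210  23   9 156]
 end top/bot/front [[244.5, 214.3], [246.6, 215.3], [213.3, 211.5]]
side mask [223 169   8  14  69]
 end top/bot/front [[228.5, 177.9], [229.2, 183.0], [223.3, 167.5]]
end [487.  -99.4 110. ]
[[20, [-0.22, 0.01, -0.0], [-0.02, -0.01, -0.03]], [20, [-0.22, -0.0, 0.0], [0.0, 0.0, 0.0]], [20, [-0.22, -0.0, 0.0], [0.0, 0.0, 0.0]], [20, [-0.22, -0.0, 0.0], [0.0, 0.0, 0.0]], [20, [-0.22, -0.0, 0.0], [0.0, 0.0, 0.0]]]
[[20, [-0.22, -0.0, 0.0], [0.0, 0.0, 0.0]], [20, [-0.22, -0.0, 0.0], [0.0, 0.0, 0.0]], [20, [-0.22, -0.0, 0.0], [0.0, 0.0, 0.0]], [20, [-0.22, -0.0, 0.0], [0.0, 0.0, 0.0]], [20, [-0.22, -0.0, 0.0], [0.0, 0.0, 0.0]]]
```

>>> arm_command([
  [20, [-0.2, 0, 0], [0, 0, 0]],
  [20, [-0.22, 0, 0], [0, 0, 0]],
  [20, [-0.22, 0, 0], [0, 0, 0]],
  [20, [-0.22, 0, 0], [0, 0, 0]],
  [20, [-0.22, 0, 0], [0, 0, 0]],
])

```text
clock: 5.65
tool_pos: [494.1, -46.7, 93.4]
orientation: [0.103, 0.743, 0.651, -0.118]
wrist_force: [0.6, -0.1, -0.5]
finger_gap: 0.285
grasp_force: 60.2
```

>>> arm_command([
  [20, [-0.22, 0, 0], [0, 0, 0]],
  [20, [-0.22, 0, 0], [0, 0, 0]],
  [20, [-0.22, 0, 0], [0, 0, 0]],
  [20, [-0.22, 0, 0], [0, 0, 0]],
  [20, [-0.22, 0, 0], [0, 0, 0]],
])

```text
clock: 6.15
tool_pos: [487.3, -98.1, 110.2]
orientation: [0.103, 0.743, 0.651, -0.118]
wrist_force: [-0.2, -0.4, -0.0]
finger_gap: 0.282
grasp_force: 60.2
```

>>> arm_command([
  [20, [-0.22, 0, 0], [0, 0, 0]],
  [20, [-0.1, 0, 0], [0, 0, 0]],
  [20, [0, 0, 0], [0, 0, 0]],
])

```text
clock: 6.45
tool_pos: [485.4, -113.2, 115.2]
orientation: [0.103, 0.743, 0.65, -0.118]
wrist_force: [-0.3, 0.9, -1.1]
finger_gap: 0.282
grasp_force: 60.2
```

```bash
python3 - <<'E'
from h import *
st();print((r.state()["tool_pos"]+R0().apply(TIP)).round(1))
f,K,T=cam("top");g,_,_=cam("side")
a=cv2.resize(f[180:255,165:265],None,fx=4,fy=4,interpolation=cv2.INTER_CUBIC);b=cv2.resize(g[125:200,165:265],None,fx=4,fy=4,interpolation=cv2.INTER_CUBIC)
cv2.imwrite("pics/c6.png",np.hstack([a,b]))
E
```

```text
t 6.45 p [ 485.4 -113.2  115.2] R [[0.127, 0.991, -0.041], [0.943, -0.133, -0.306], [-0.309, 0.001, -0.951]] F [-0.3  0.9 -1.1] gap 24.1 gf 60.2
[505.5  36.7  56.6]
```

View pics/c6.png

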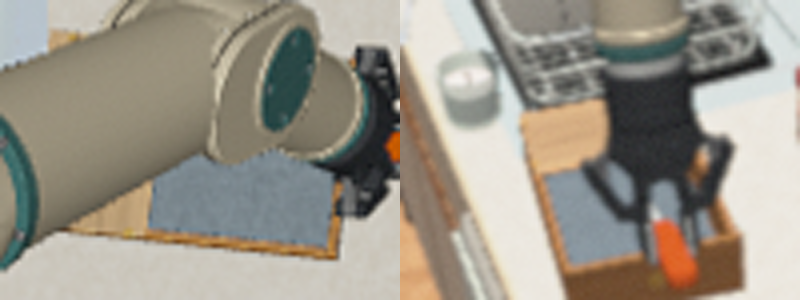

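The rod tip is now about 44 mm clear of the lip, with the lighter pointing up and right in the side view at (675, 255). Next I'll lift it, then swing it level to the candle.

```bash
python3 - <<'E'
from h import *
p=r.state()["tool_pos"];R=R0();tip=p+R.apply(TIP)
a=[tip+[0,0,33*k] for k in(1,2,3)]
g=np.array([400,289,157.]);u=np.linspace(0,1,11)[1:]
t=a+[a[-1]+(g-a[-1])*v for v in u]
show(path(t,[-7.5]*3+[-7.5+25*v for v in u],[18]*3+[18-18*v for v in u],p,R),20)
E
```

```text
end [448.7 134.5 166. ]
[[20, [-0.2, 0.0, -0.63], [-0.0, -0.01, -0.01]], [20, [-0.2, 0.0, -0.63], [0.0, 0.0, 0.0]], [20, [-0.2, 0.0, -0.63], [0.0, 0.0, 0.0]], [20, [0.44, -0.14, -0.05], [-0.15, 0.36, -0.48]], [20, [0.46, -0.12, -0.04], [-0.13, 0.36, -0.48]]]
[[20, [0.47, -0.1, -0.02], [-0.12, 0.36, -0.49]], [20, [0.49, -0.07, -0.01], [-0.1, 0.36, -0.49]], [20, [0.5, -0.05, 0.0], [-0.09, 0.36, -0.49]], [20, [0.51, -0.03, 0.02], [-0.07, 0.36, -0.5]], [20, [0.52, -0.0, 0.03], [-0.05, 0.36, -0.5]]]
[[20, [0.53, 0.02, 0.05], [-0.04, 0.36, -0.5]], [20, [0.53, 0.04, 0.06], [-0.02, 0.36, -0.5]], [20, [0.54, 0.07, 0.08], [-0.01, 0.36, -0.5]]]
```

>>> arm_command([
  [20, [-0.2, 0, -0.63], [0, 0, 0]],
  [20, [-0.2, 0, -0.63], [0, 0, 0]],
  [20, [-0.2, 0, -0.63], [0, 0, 0]],
  [20, [0.44, -0.14, -0.05], [-0.15, 0.36, -0.48]],
  [20, [0.46, -0.12, -0.04], [-0.13, 0.36, -0.48]],
])

```text
clock: 7.05
tool_pos: [478.1, -65.0, 205.8]
orientation: [0.087, 0.716, 0.686, -0.089]
wrist_force: [-0.3, 1.2, -1.7]
finger_gap: 0.283
grasp_force: 60.2
```

>>> arm_command([
  [20, [0.47, -0.1, -0.02], [-0.12, 0.36, -0.49]],
  [20, [0.49, -0.07, -0.01], [-0.1, 0.36, -0.49]],
  [20, [0.5, -0.05, 0], [-0.09, 0.36, -0.49]],
  [20, [0.51, -0.03, 0.02], [-0.07, 0.36, -0.5]],
  [20, [0.52, 0, 0.03], [-0.05, 0.36, -0.5]],
])

```text
clock: 7.55
tool_pos: [458.9, 57.3, 180.7]
orientation: [0.035, 0.641, 0.766, -0.03]
wrist_force: [1.0, 0.7, -0.6]
finger_gap: 0.288
grasp_force: 60.2
```

>>> arm_command([
  [20, [0.53, 0.02, 0.05], [-0.04, 0.36, -0.5]],
  [20, [0.53, 0.04, 0.06], [-0.02, 0.36, -0.5]],
  [20, [0.54, 0.07, 0.08], [0, 0.36, -0.5]],
  [20, [0, 0, 0], [0, 0, 0]],
  [20, [0, 0, 0], [0, 0, 0]],
])

```text
clock: 8.05
tool_pos: [448.4, 134.8, 166.3]
orientation: [-0.0, 0.591, 0.807, -0.001]
wrist_force: [0.7, -0.8, -1.5]
finger_gap: 0.28
grasp_force: 60.2
```

```bash
python3 - <<'E'
from h import *
st();t=r.state()["tool_pos"]+R0().apply(TIP);print(t.round(1))
f,K,T=cam("top");g,Ks,Ts=cam("side")
print(proj(K,T,t),proj(Ks,Ts,t))
a=cv2.resize(f[190:270,125:205],None,fx=5,fy=5,interpolation=cv2.INTER_CUBIC);b=cv2.resize(g[90:170,150:230],None,fx=5,fy=5,interpolation=cv2.INTER_CUBIC)
cv2.imwrite("pics/c7.png",np.hstack([a,b]))
E
```

```text
t 8.05 p [448.4 134.8 166.3] R [[-0.302, 0.953, -0.001], [0.953, 0.302, -0.001], [-0.0, -0.001, -1.0]] F [ 0.7 -0.8 -1.5] gap 23.9 gf 60.2
[399.5 289.3 157.2]
[130.51190426 242.83075645] [177.29544047 122.05373484]
```

View pics/c7.png

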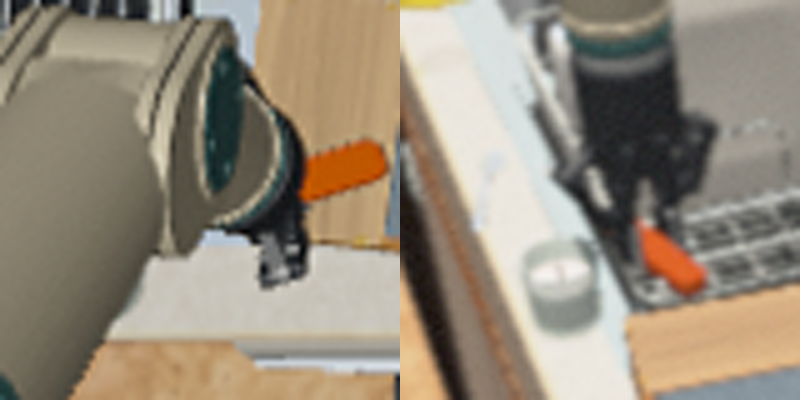

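The side crop shows the candle at (562, 280) and the handle at (670, 255), but the rod barely contrasts with its background. I'll find it by differencing against the first picture.

```bash
python3 - <<'E'
from h import *
g,Ks,Ts=cam("side");o=cv2.imread("pics/side0.png")
d=np.abs(g.astype(int)-o).max(2)
for v in range(110,134): print(v,*["%3d"%x for x in d[v,166:202]])
p=r.state()["tool_pos"];R=R0()
for x in(100,110,130,150,162):print(x,proj(Ks,Ts,p+R.apply([x,0,9])).round(1))
# handle check
k,l,s,c=cv2.connectedComponentsWithStats(orange(g)[125:160,190:300]);i=1+s[1:,4].argmax();print(s[i],c[i]+[190,125])
print([proj(Ks,Ts,p+R.apply(v)).round(1).tolist() for v in((-62,-13,0),(-62,13,0),(-62,13,20),(-62,-13,20))])
w=proj(Ks,Ts,(400,289,55));print("wick",w);f,K,T=cam("top");ot=cv2.imread("pics/top0.png")
d=np.abs(f.astype(int)-ot).max(2)
print("candle moved? side diff",np.abs(g.astype(int)-o).max(2)[140:160,174:192].max())
E
```

```text
110   2   1   1   3   1   1   1   1   1   3   4   2   3   1   1   2   3   3  21  62 102 117 110 116 117 117 117 114 116 114 115 114 108 114 111 112
111   1   1   1   2   0   1   1   0   1   2   1   2   5   1   3   4   5   3  19  62  98 117 116 115 114 112 108 110 112 110 116 113 114 115 116 115
112   1   1   1   1   0   1   2   1   2   1   1   2   1   2   2   1   1   2  15  42  92 116 118 110 115 112 114 112 114 111 111 115 112 112 107 114
113   1   1   0   1   2   1   0   1   1   1   1   1   1   1   3   2   1   3   5  29  83 114 112 116 113 117 118 111 113 113 112 116 109 114 113 116
114   1   1   1   3   1   1   1   1   1   1   1   3   5   3   1   2   0   4   2  21  64 105 113 117 114 116 109 113 113 113 115 119 115 114 112 113
115   1   1   1   1   1   1   0   1   1   1   1   1   1   0   2   1   3   2   2  18  57 100 116 113 109 116 115 114 111 118 110 113 118 112 114 114
116   1   0   1   1   1   2   1   1   3   0   1   1   2   2   2   1   2   2   4   2  39  87 108 118 109 109 119 116 112 118 112 118 113 112 112 106
117   1   1   1   1   1   1   2   0   2   1   1   3   5   2   2 
[... 1998 characters left out ...]
4  15  54
131   1   1   1   1   1   1   1   1   1   1   2   0   1   1   2   1   1   1   4   6  13  45  69  65  56  70  93 101 100 111  87  43   8   7  31  67
132   2   2   1   1   1   1   1   1   1   1   1   1   1   2   1   1   1   1   1   6  15  25  70  96 106 120 128 108 103 101  82  37   9   9  31  74
133   1   2   1   0   1   1   1   1   1   0   3   1   1   1   1   2   1   1   1   4   6   5  38  83 111 129 145 159 146 124  94  53  18   7  21  74
100 [185.7 128.3]
110 [184.4 127.3]
130 [181.7 125.3]
150 [179.1 123.3]
162 [177.5 122.1]
[ 9 11 11 13 80] [203.6  142.05]
[[206.0, 145.6], [211.8, 142.8], [212.3, 147.3], [206.6, 150.0]]
wick [181.37498707 142.87782478]
candle moved? side diff 5
```

```bash
python3 - <<'E'
from h import *
fs=[cam("side") for _ in range(4)];Ks,Ts=fs[0][1:];g=np.mean([x[0] for x in fs],0).astype(np.uint8);o=cv2.imread("pics/side0.png")
x0,y0,w,k=170,112,40,10
a=cv2.resize(g[y0:y0+w,x0:x0+w],None,fx=k,fy=k,interpolation=cv2.INTER_CUBIC);b=cv2.resize(o[y0:y0+w,x0:x0+w],None,fx=k,fy=k,interpolation=cv2.INTER_CUBIC)
p=r.state()["tool_pos"];R=R0()
def q(v): return tuple(int(t) for t in (proj(Ks,Ts,p+R.apply(v))-[x0,y0]+.5)*k)
for v in((162,0,9),(52,0,9),(-62,0,10)):cv2.circle(a,q(v),3,(0,0,255),-1)
for s in(-13,13):cv2.line(a,q((-62,s,0)),q((52,s,0)),(255,0,255),1)
cv2.imwrite("pics/c8.png",np.hstack([a,b]))
E
```

View pics/c8.png

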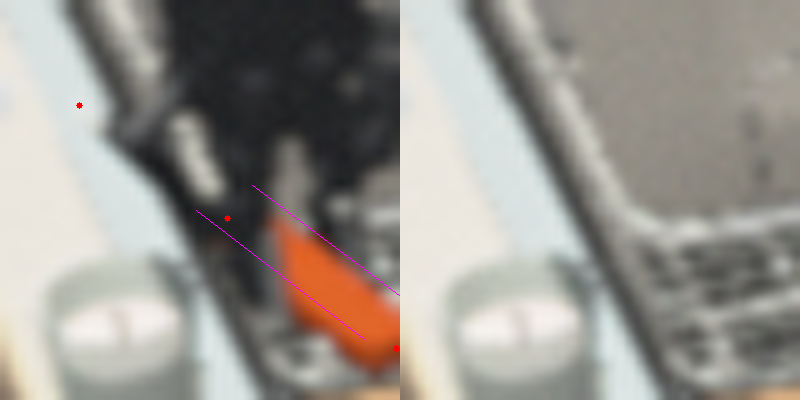

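The picture shows the knuckle of the near finger at about (110–220, 130–220) hiding most of the rod. The orange handle lines up with the predicted edges. The white tip against the pale worktop has to be checked numerically.

```bash
python3 - <<'E'
from h import *
g=np.mean([cam("side")[0] for _ in range(6)],0);o=cv2.imread("pics/side0.png").astype(float)
d=(g-o)
for c in(0,2):
    print("ch",c)
    for v in range(117,128):print(v,*["%4d"%round(x) for x in d[v,172:184,c]],"  |",*["%3d"%x for x in g[v,174:183,c]])
E
```

```text
ch 0
117   -1    0    1   -1    1    1    2   -1    3    0    0    3   | 225 225 224 208 152  90  79  97 126
118    0    1    1    0    1    0    0   -3    4    0   -1   -1   | 225 225 225 220 187 121  74  85 116
119    0    0    0    0    2    0   -1   -1    3    0    0    1   | 224 225 225 224 208 152  90  76  97
120    0   -1    0    0   -1   -1   -1    1   -2    1    2    2   | 224 224 224 224 221 188 121  74  88
121   -1   -1    0    0    0    2    2   -4   -1    0    0   -2   | 224 224 225 226 225 206 153  89  77
122    0   -1    0   -2    2    6    3   -4  -11  -22   -8  -10   | 223 224 225 229 229 217 179 113  69
123   -1    0    1    1    1    0   -2   -7  -46  -69  -25   15   | 222 224 225 225 224 217 174 106  78
124    0    0    0    0    0   -1   -5  -32  -79 -106  -38   22   | 222 224 224 224 219 194 143  96  99
125    1    0    0    2    2    0   -4  -29  -90 -130  -82  -13   | 223 223 223 224 221 195 134  90  95
126   -1    0    0    0    0    1    0   -6  -44 -102 -118  -73   | 222 220 220 224 225 219 181 120  80
127    0    0   -1    2    1    0    1    1   -8  -46 -
[... 497 characters left out ...]
0    2    2   -4    1    0    0   -4   | 221 217 218 220 219 197 148  88  80
122    0    0    0    0    2    8    5   -4  -10  -18   -9  -12   | 226 219 219 225 224 210 174 110  69
123    1    0    0    0    3    6    6   -3  -40  -64  -24   10   | 230 221 219 222 224 214 169 103  77
124    1    0    0   -1    0    2    1  -24  -74  -98  -35   22   | 233 227 219 219 217 196 144  94  98
125    0    0    0    1    1    0   -2  -27  -86 -122  -76  -10   | 235 229 220 217 216 189 131  88  93
126    0    0    0    0    0    0    0   -9  -46 -102 -113  -69   | 234 229 220 217 218 209 171 114  78
127    0    0   -1    0    0    1    0    1  -13  -48  -99 -112   | 235 233 225 218 217 218 206 171 112
```

>>> arm_command([
  [20, [0, 0, -0.5], [0, 0, 0]],
  [20, [0, 0, -0.5], [0, 0, 0]],
  [20, [0, 0, 0], [0, 0, 0]],
  [20, [0, 0, 0], [0, 0, 0]],
])

```text
clock: 9.15
tool_pos: [448.7, 134.8, 216.6]
orientation: [-0.0, 0.591, 0.807, 0.0]
wrist_force: [-1.0, 0.1, -1.5]
finger_gap: 0.281
grasp_force: 60.2
```

```bash
python3 - <<'E'
from h import *
fs=[cam("side") for _ in range(4)];K,T=fs[0][1:]
g=np.mean([x[0] for x in fs],0);o=cv2.imread("pics/side0.png").astype(float)
st();p=r.state()["tool_pos"];R=R0()
for x in(120,140,162):print(x,proj(K,T,p+R.apply([x,0,9])).round(1),[proj(K,T,p+R.apply([x,s,9])).round(1).tolist() for s in(-4.5,4.5)])
u,v=(int(t) for t in proj(K,T,p+R.apply(TIP)))
print("cols",u-5,"..");d=(g-o)[:,:,1]
for y in range(v-7,v+11):print(y,*["%4d"%round(t) for t in d[y,u-5:u+12]],"  |",*["%3d"%t for t in g[y,u-5:u+12,1]])
E
```

```text
t 9.35 p [448.  134.4 215.6] R [[-0.301, 0.954, -0.003], [0.954, 0.301, -0.001], [-0.0, -0.003, -1.0]] F [-0.   0.2 -0.2] gap 23.7 gf 60.2
120 [180.8 115.4] [[179.8, 115.8], [181.8, 115.0]]
140 [178.1 113.5] [[177.1, 113.8], [179.1, 113.1]]
162 [175.2 111.3] [[174.2, 111.7], [176.2, 110.9]]
cols 170 ..
104    0   -1   -1   -1    0    0   -3   -1   -2    2    1   -1   -2  -22  -72 -108 -113   | 225 224 224 224 220 202 193 214 203 169 146 148 154 136  88  47  36
105    1    0    0    0   -2    1   -2    0    0    1   -4   -2   -2  -27  -76 -106 -105   | 226 225 223 225 223 206 182 207 224 217 187 158 148 129  80  48  44
106    0   -1    1    0    0    0    0    0    0    0   -2    2   -8  -34  -78  -92  -99   | 226 224 222 220 223 212 180 188 220 225 204 160 140 118  79  63  51
107    0    0    1    0    0   -1    2    1    0    1    4   -1   -8  -32  -64  -78  -94   | 226 223 216 211 221 220 195 173 201 224 210 157 138 118  90  75  56
108    0    0    0   -1    1   -2   -1    1    0   -3    2    0   -7  -23  -49  -74  -98   | 226 225 221 215 219 222 205 168 179 211 200 149 132 126 104
[... 1401 characters left out ...]
 226 227 227 225 210 155  92  65  59  44  33  35  51  90
118    2    0    0    0    1    0    1    0    2   -2   -1  -28  -66 -119 -148 -131  -95   | 231 230 228 226 227 227 227 222 190 126  71  62  55  40  36  40  64
119    0    1    0    0    0    0    0    0   -3   -1    2   -6  -29  -74 -121 -132 -121   | 231 231 229 227 226 226 226 226 210 155  91  73  71  59  42  34  40
120    0    0    0   -1    2    1    0   -2   -1    1    0   -2   -5  -32  -85 -136 -154   | 228 230 231 228 226 226 226 226 222 190 124  75  82  86  63  40  31
121    0    0    0    0    0   -1    1    0   -1   -2    0    3    0   -9  -48 -109 -158   | 224 228 231 229 227 226 226 226 224 211 155  93  79  94  90  66  42
```

The white rod end shows clearly against the dark sink edge at side px (175.5, 112), within a pixel of the prediction. I'll lower it back, settle, check and hand in.

>>> arm_command([
  [20, [0, 0, 0.4], [0, 0, 0]],
  [20, [0, 0, 0.4], [0, 0, 0]],
  [20, [0, 0, 0.22], [0, 0, 0]],
  [20, [0, 0, 0], [0, 0, 0]],
  [20, [0, 0, 0], [0, 0, 0]],
])

```text
clock: 9.85
tool_pos: [448.8, 134.4, 165.5]
orientation: [-0.0, 0.591, 0.806, -0.001]
wrist_force: [-0.5, -0.9, -0.5]
finger_gap: 0.284
grasp_force: 60.1
```

>>> arm_command([
  [20, [0, 0, 0], [0, 0, 0]],
  [20, [0, 0, 0], [0, 0, 0]],
  [20, [0, 0, 0], [0, 0, 0]],
  [20, [0, 0, 0], [0, 0, 0]],
  [20, [0, 0, 0], [0, 0, 0]],
])

```text
clock: 10.35
tool_pos: [448.7, 134.7, 165.7]
orientation: [-0.0, 0.591, 0.807, -0.0]
wrist_force: [0.0, 0.2, -0.3]
finger_gap: 0.28
grasp_force: 60.1
```

```bash
python3 - <<'E'
from h import *
st();t=r.state()["tool_pos"]+R0().apply(TIP);print(t.round(1),np.abs(r.state()["qd"]).max().round(4))
g=cam("side")[0].astype(int);o=cv2.imread("pics/side0.png")
print("candle diff",np.abs(g-o)[140:160,174:190].max())
if abs(t[0]-400)<6 and abs(t[1]-289)<6 and abs(t[2]-155)<6: print(r.sign_off())
E
```

```text
t 10.35 p [448.7 134.7 165.7] R [[-0.301, 0.954, -0.001], [0.954, 0.301, -0.0], [0.0, -0.001, -1.0]] F [ 0.   0.2 -0.3] gap 23.9 gf 60.1
[399.9 289.2 156.7] 0.0027
candle diff 5
the job is handed in; nothing more can be done
None
```

I handed the job in at about 10 s: the lighter is out of the box and held level and steady in the gripper, its rod tip within a few mm of straight above the wick and about 10 cm higher; wrist force readings during the slanted draw stayed near zero, and the candle had not moved.

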